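# Vent the dry tin and crack its stuck lid

### The job

The green ammo tin is our dry box and its lid has stuck to the rubber seal. First turn the red vent knob on the lid anticlockwise all the way to its end stop, then pull the lid up by its steel bar handle until the seal breaks free, without letting it fly wide open, and hold the front edge about 3 cm open. Finish while still gripping the bar and holding the lid steady there, and leave the mortar, the bead tray and the paddle where they are.

Things in the scene. Friction and masses are not known exactly. Their poses are not given: they have to be found in the camera images.
- tin: green steel ammo tin, 276 x 148 mm in plan, screwed down (does not move); origin at the centre of its underside; +z up, +x points along its length towards the hinge end (away from the robot), so the lid's free front edge and the hanging, already opened toggle latch are at its -x end. Tin walls end 165 mm above the shelf.
- tin_lid (a joint): opening angle of the lid, rad: 0 shut, grows as the front edge rises, a stay stops it at 0.27; 0.1 rad opens the front edge 28 mm. Shut, seal and weight take 14 to 17 N straight up at the bar handle to break; the pull is greatest when shut, 8 to 10 N at 0.1 rad and 2 to 4 N at 0.2 rad, so it gives way suddenly. The lid falls shut when released.
- lid_hinge (a point): middle of the lid's hinge axis, which runs along the tin's y: at tin x = +142 mm, 165 mm above the shelf. The lid is 284 x 156 x 16 mm, its underside level with this axis; its front edge is 284 mm from the axis, and its top is 181 mm above the shelf when shut.
- lid_handle: steel grip sleeve of the lid's bar handle, near the front edge: 14 mm thick, 70 mm long, along the tin's y, turning freely on the bar between two 12 mm posts (78 mm clear); origin in its middle. Its axis is 38 mm above the lid's top; lid shut: at tin x = -105 mm, 219 mm above the shelf; 247 mm from the hinge axis towards the front and 54 mm above it. y axis along the bar.
- vent_knob (a joint): angle of the vent knob, rad: 0 at its anticlockwise end stop (vent fully open), growing clockwise seen from above, up to 1.8; starts 0.7 to 1.3. It stays where it is left; turning takes about 0.05 N m.
- vent_knob_grip (a point): point to grip the red vent knob: on its vertical turning axis, at tin x = +10 mm, y = 0, 218 mm above the shelf when shut. The grip is an upright bar 42 mm long, 14 mm thick, its top 7 mm above this point, on a 44 mm disc and 68 mm brass base. The bar lies along the tin's x at 0 rad, and is turned clockwise from that by the knob's angle.
- mortar: white porcelain mortar, thick open bowl with a small pouring lip, 104 mm across and 62 mm high, loose; origin at the centre of its underside. To be left alone.
- bead_tray: round aluminium bead tray 140 mm across, 18 mm high, loose, holding four sea-green glass marbles 18 mm across; origin at the centre of its underside. To be left alone.
- paddle: bronze shaping paddle with a dark wooden handle, lying flat, 225 mm long, 50 mm wide, 22 mm high, loose; its x axis runs from the handle to the blade. To be left alone.

How it is judged:
By the outcome, as a careful person would: the job done as asked, in the order asked, and still so for the second after the job is handed in, while the arm keeps its last pose, push and grip.
It also fails if it takes over 45 s, if anything falls off the work surface, if the arm or the gripper's body presses on something with over 40 N, if the wrist force passes 120 N, or if a joint passes its speed limit or range.

### The arm

A 7-joint arm with a two-finger parallel gripper is mounted at the origin on the work surface. World frame = base frame: x ahead of the robot, y to its left, z up, the work surface at z = 0. Lengths are in m, angles in rad, forces in N, time in s.
With the tool pointing down it reaches from about 0.4 to 0.875 m from the base axis. Payload 19.3 kg.
Tool frame: the origin (TCP) lies on the centre line of the jaws, within the pads' length; the fingertips stand 8 mm ahead of it and the grasp point (between the pads) lies 11 mm behind it (robot.finger_overhang is the distance from the TCP to the fingertips, in m); z points along the fingers, y is the line along which they close (so a half turn about z gives the same grasp; the last joint's range is limited). The gripper opens to 85 mm and grips with 20 to 120 N. Pads are 22 mm wide; open, the fingers measure 114 mm over their backs; the gripper's body (76 mm by 85 mm) begins 54 mm behind the grasp point. The pads swing forward as they close: fully open they stand 13 mm farther back than shut.
Start: joints at [-1.2, 0.521, -0.036, 1.599, 0.021, 1.021, -0.113], TCP at [0.267, 0.565, 0.239] pointing down, gripper open.
Joint ranges: [-2.91, 2.91], [-0.3, 2.13], [-1.5, 1.42], [0.17, 2.43], [-1.26, 4.41], [0.16, 1.93], [-2.52, 2.52]. Speed limits (rad/s): [1.89, 1.89, 2.39, 2.39, 3.01, 3.01, 3.01].

### API

Orientations are given as a rotation vector (axis times angle).
In Python, from rig import observe, snapshot, camera_model, order, spotter, robot gives the robot as it stands.
- The arm moves only by the tool apply_moves, never from a script. Its argument "increments" is a list of rows, each a list of 5 numbers: the shift along the world's x, y, z in cm, then the turn about the world's z in degrees, then the closure, from 0 (fully open) to 1 (shut). A call has 1 to 20 rows; each row shifts and turns the commanded pose from where the row before left it; what a row does not reach is not made up. A row lasts 1/10 s, in which the tool goes at most 50 mm and 8.59 degrees, less where a joint would pass 70% of its speed; a pose out of reach is approached as far as the arm can. A call with a gripper value outside its range is refused whole. The fingers move at their own pace and stop on an object; "newtons" is the grip in N (left out, the last holds). Time passes only in rows, so rows that do not move let the fingers close. It gives the time, the measured TCP pose, the force, the opening and the grip force at its end, in the units of the state.
- observe(): the state, without advancing time (a new reading comes with each control period).
- snapshot(name): name is "scene" or "top" or "wrist"; returns (picture, depth): 480x640x3 uint8, red, green, blue; 480x640 float32, m along the optical axis (not along the pixel's ray), 0 where there is no reading.
- camera_model(name): a dict with "vertical_fov" (degrees; the focal length in pixels is half the picture's height over the tangent of half this angle, whatever the lens; pixels are square), "cx", "cy" (the principal point, pixels), "rvec" (rotation vector, rad) and "tvec" (3), from world to camera coordinates, as OpenCV has them. Camera axes: x right, y down, z forward; pixel columns grow to the right and rows downward; lengths in m; the calibration is good to about 2 mm. A picture is of the moment at which its call begins: read the wrist's pose just before it. camera_model takes no time and is no camera call; for the wrist camera it gives the pose at the moment of the call.
- order.close_job(): hands the job in; it is judged then, once.
Trained networks look in the newest picture that a camera, given by its name, has taken for a name from the list of things; names that differ only in an ending like _2 or _b are one class to them, and where a whole thing is asked for, a point or a joint stands for the part that bears it (a point fixed in the world has none). Each returns a list of dicts, best first, with "p" (0 to 1); they miss things now and then, are a little off and sometimes report something else, mostly with a low value. They report only what shows in the picture. A call takes as long as a camera call.
- spotter.spot_in(camera, name): "location" ([x, y, z] in m, in the coordinates of the camera as it stood for that picture, good to about 4 mm: the middle of the surface that is visible of it).
- spotter.mark_of(camera, name): "location" ([x, y, z] in m, in the coordinates of the camera as it stood for that picture, good to about 4 mm: a listed point, or the origin of a listed thing).
The state is a dict: "clock": time; "q": joint angles; "dq": joint speeds; "effort": joint torques, N m; "position": TCP position; "tcp_rot": TCP orientation; "force": force on the tool from outside, world axes, zero at the start; "torque": the same for the moment, N m; "grip_width": finger opening in m; "gripper_force": force on a finger pad.
Only numpy, scipy, OpenCV 4.12 (cv2) and the standard library are available. Lean on these libraries where they do the work, as an engineer would, in place of code of your own. Each camera call takes 0.05 s, during which the arm holds its last target. There are 200 camera calls.

## Working session

There is one attempt and no reset: what is moved stays moved. The work goes in short steps, Python scripts to look and compute and a tool call to move; the robot and the scene stay as the last step left them, time stands still between calls to the robot, and variables do not carry over. Pictures are saved under pics/ and viewed, at most 10 in all, crops included, and the job is handed in when it is done.

Besides the shell and the picture viewer there is one more tool, called after ">>>" by a JSON object that holds its "api" and its "payload". apply_moves: Moves the arm, as the interface text tells. Its arguments: {"type":"object","properties":{"increments":{"type":"array","items":{"type":"array","items":{"type":"number"}}},"newtons":{"type":"number"}},"required":["increments"]}

```bash
mkdir -p pics; cat > h.py <<'E'
from rig import observe, snapshot, camera_model, order, spotter, robot
import numpy as np, cv2
def c2w(cam,p,m=None):
    m=m or camera_model(cam); R=cv2.Rodrigues(np.array(m["rvec"],float))[0]
    return R.T@(np.array(p,float)-np.array(m["tvec"],float).ravel())
def cloud(cam,d,m=None):
    m=m or camera_model(cam); f=240/np.tan(np.radians(m["vertical_fov"])/2)
    v,u=np.mgrid[0:480,0:640]; P=np.stack([(u-m["cx"])/f*d,(v-m["cy"])/f*d,d],-1)
    R=cv2.Rodrigues(np.array(m["rvec"],float))[0]
    return (P-np.array(m["tvec"],float).ravel())@R
def save(n,pic): cv2.imwrite("pics/"+n,pic[:,:,::-1])
E
python3 - <<'E'
from h import *
np.set_printoptions(precision=4,suppress=True)
s=observe(); print(s["position"],s["tcp_rot"],s["force"],s["grip_width"])
for c in ("top","scene"):
    pic,d=snapshot(c); save(c+"0.png",pic); np.save(c+"0.npy",d)
    for n in ("tin","lid_handle","vent_knob_grip","lid_hinge","mortar","bead_tray","paddle"):
        try:
            print(c,n,[(round(r["p"],2),c2w(c,r["location"])) for r in spotter.mark_of(c,n)[:2]])
        except Exception as e: print(n,e)
E
```

```text
[0.2665 0.5649 0.2387] [-0.6868 -3.0654  0.0018] [ 0.5849 -0.3459  0.1803] 0.08542639650876872
top tin []
top lid_handle [(0.82, array([ 0.545 , -0.0037,  0.2173]))]
top vent_knob_grip [(0.91, array([ 0.6625, -0.0165,  0.2124]))]
top lid_hinge [(0.55, array([ 0.788 , -0.0333,  0.1631]))]
top mortar []
top bead_tray [(0.98, array([ 0.7046,  0.1824, -0.0041]))]
top paddle [(0.72, array([ 0.4185, -0.0424, -0.0031]))]
scene tin []
scene lid_handle [(0.52, array([ 0.6904, -0.23  , -0.0021])), (0.2, array([ 0.6619, -0.0139,  0.2168]))]
scene vent_knob_grip [(0.87, array([ 0.663 , -0.0143,  0.2181]))]
scene lid_hinge [(0.67, array([ 0.788 , -0.0312,  0.1675]))]
scene mortar [(0.97, array([ 0.6926, -0.2325, -0.0013]))]
scene bead_tray [(0.66, array([0.7042, 0.1751, 0.001 ]))]
scene paddle [(0.86, array([ 0.4199, -0.0471, -0.0043]))]
```

View pics/top0.png

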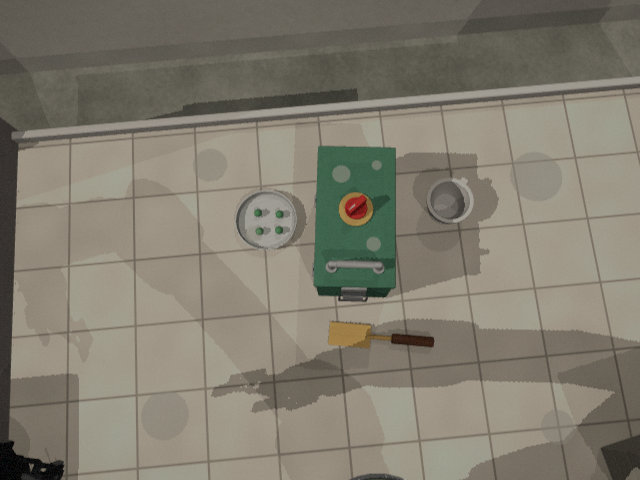

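View pics/scene0.png

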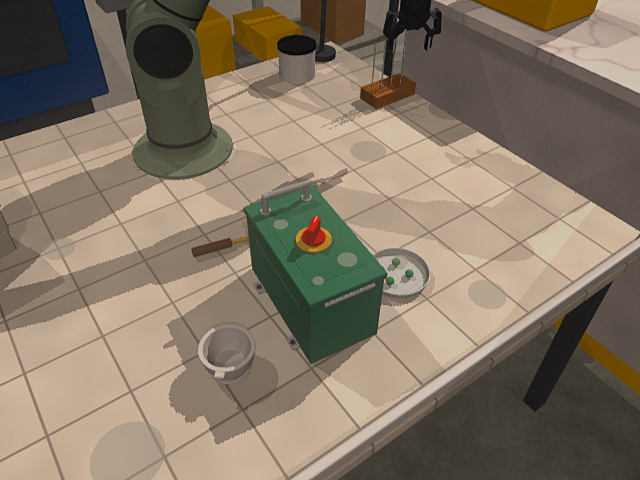

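```bash
python3 - <<'E'
from h import *
np.set_printoptions(precision=4,suppress=True)
d=np.load("top0.npy"); P=cloud("top",d); ok=d>0
pic=cv2.imread("pics/top0.png"); hsv=cv2.cvtColor(pic,cv2.COLOR_BGR2HSV)
x,y,z=P[...,0],P[...,1],P[...,2]
near=(np.abs(x-.66)<.2)&(np.abs(y+.017)<.13)&ok
def rep(n,m):
    pts=P[m][:,:2].astype(np.float32); r=cv2.minAreaRect(pts*1000); print(n,len(pts),r,"z",np.median(z[m]), "mean",pts.mean(0))
    c=pts-pts.mean(0); w,V=np.linalg.eigh(c.T@c); print("   axis deg",np.degrees(np.arctan2(V[1,1],V[0,1])),np.sqrt(w/len(pts)))
rep("lid",near&(np.abs(z-.181)<.005))
rep("high",near&(z>.214)&(z<.235)&(x>.62)&(x<.71)); rep("handle",near&(z>.212)&(z<.235)&(x<.6))
red=((hsv[...,0]<8)|(hsv[...,0]>172))&(hsv[...,1]>130)&near
rep("red",red); rep("redhigh",red&(z>.216))
E
```

```text
lid 9479 ((646.6326293945312, -14.856483459472656), (155.29620361328125, 288.40362548828125), 83.2592544555664) z 0.17922973209415463 mean [ 0.6493 -0.0158]
   axis deg 173.19507 [0.0458 0.0818]
high 172 ((658.2099609375, -15.840795516967773), (14.504125595092773, 40.62891387939453), 36.283058166503906) z 0.22203787565435942 mean [ 0.6577 -0.0162]
   axis deg 125.506935 [0.0042 0.0121]
handle 396 ((544.5872802734375, -2.6309852600097656), (99.12288665771484, 14.20134162902832), 83.94904327392578) z 0.2213573109038961 mean [ 0.5439 -0.0038]
   axis deg 83.18542 [0.0038 0.0281]
red 389 ((661.1117553710938, -16.3315372467041), (41.20994567871094, 46.19692611694336), 88.09225463867188) z 0.19764233182310684 mean [ 0.6563 -0.0169]
   axis deg 125.21871 [0.0101 0.0115]
redhigh 149 ((658.3489379882812, -16.030099868774414), (14.504125595092773, 40.15923309326172), 36.283058166503906) z 0.22201717555054923 mean [ 0.6583 -0.017 ]
   axis deg 127.20302 [0.0043 0.0119]
```

The top view shows the tin at about (355,220), rotated about -6.8°. The knob bar is at (355,207), about 47° clockwise of the tin's axis, and the handle is at (356,266). The networks' positions, the cloud fits and the given dimensions agree to about 3 mm. I'll move above the knob.

>>> {"api": "apply_moves", "payload": {"increments": [[1.96,-2.9,1,-1.4,0],[1.96,-2.9,1,-1.4,0],[1.96,-2.9,1,-1.4,0],[1.96,-2.9,1,-1.4,0],[1.96,-2.9,1,-1.4,0],[1.96,-2.9,1,-1.4,0],[1.96,-2.9,0,-1.4,0],[1.96,-2.9,0,-1.4,0],[1.96,-2.9,0,-1.4,0],[1.96,-2.9,0,-1.4,0],[1.96,-2.9,0,-1.4,0],[1.96,-2.9,0,-1.4,0],[1.96,-2.9,0,-1.4,0],[1.96,-2.9,0,-1.4,0],[1.96,-2.9,0,-1.4,0],[1.96,-2.9,0,-1.4,0],[1.96,-2.9,0,-1.4,0],[1.96,-2.9,0,-1.4,0],[1.96,-2.9,0,-1.4,0],[1.96,-2.9,0,-1.4,0]], "newtons": 40}}

```text
clock: 2.8
position: [0.6594, -0.016, 0.2993]
tcp_rot: [1.409, 2.808, 0.0]
force: [0.6, 0.0, -0.5]
grip_width: 0.0852
gripper_force: 0.0
```

```bash
cat >> h.py <<'E'
def yaw():
    s=observe(); R=cv2.Rodrigues(np.array(s["tcp_rot"],float))[0]
    return np.degrees(np.arctan2(R[1,1],R[0,1]))
def fit(n,P,m):
    pts=P[m][:,:2].astype(np.float32); print(n,len(pts),cv2.minAreaRect(pts*1000),"z",np.percentile(P[m][:,2],[5,50,95]),"mean",pts.mean(0))
E
python3 - <<'E'
from h import *
np.set_printoptions(precision=4,suppress=True)
s=observe(); print(s["clock"],s["position"],s["tcp_rot"],yaw(),s["q"],s["force"])
m=camera_model("wrist"); pic,d=snapshot("wrist"); save("w1.png",pic)
for n in ("vent_knob_grip","lid_handle"): print(n,[(round(r["p"],2),c2w("wrist",r["location"],m)) for r in spotter.mark_of("wrist",n)[:2]])
P=cloud("wrist",d,m); hsv=cv2.cvtColor(pic,cv2.COLOR_RGB2HSV)
red=((hsv[...,0]<8)|(hsv[...,0]>172))&(hsv[...,1]>130)&(d>0)
fit("red",P,red); fit("bar",P,red&(P[...,2]>.214)); fit("disc",P,red&(P[...,2]<.206))
E
```

```text
2.8 [ 0.6594 -0.016   0.2993] [1.4092 2.8077 0.0002] 36.69614366608528 [-0.2326  0.5417  0.2661  1.4389 -0.1473  1.1804  0.6937] [ 0.6475  0.0451 -0.4889]
vent_knob_grip [(0.97, array([ 0.6593, -0.0167,  0.2173]))]
lid_handle [(0.56, array([ 0.548 , -0.0021,  0.2143]))]
red 2944 ((559.28857421875, -63.673492431640625), (345.89739990234375, 60.88431930541992), 21.376379013061523) z [0.1937 0.1959 0.2255] mean [ 0.6573 -0.0134]
bar 1254 ((681.3074951171875, 1.7220115661621094), (67.22129821777344, 41.614810943603516), 36.659420013427734) z [0.2214 0.2246 0.2258] mean [ 0.6593 -0.0134]
disc 1630 ((540.4376831054688, -71.05213165283203), (305.4103088378906, 60.88431930541992), 21.37637710571289) z [0.1934 0.1949 0.1963] mean [ 0.6561 -0.014 ]
```

View pics/w1.png

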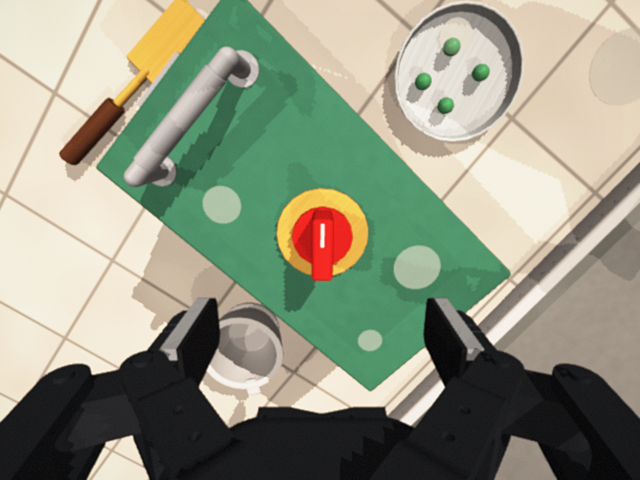

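The wrist view shows the knob at (322,235) with its bar upright in the image, lined up between the jaws. The handle is at (190,115). I'll go down and grip the knob.

>>> {"api": "apply_moves", "payload": {"increments": [[0,0,-2,0,0],[0,0,-2,0,0],[0,0,-2,0,0],[0,0,-1.6,0,0],[0,0,-1.0,0,0],[0,0,0,0,0],[0,0,0,0,1],[0,0,0,0,1],[0,0,0,0,1],[0,0,0,0,1],[0,0,0,0,1],[0,0,0,0,1],[0,0,0,0,1],[0,0,0,0,1]], "newtons": 40}}

```text
clock: 4.35
position: [0.6589, -0.0146, 0.2136]
tcp_rot: [1.408, 2.808, 0.001]
force: [-0.3, 1.5, 5.9]
grip_width: 0.0127
gripper_force: 43.7
```

>>> {"api": "apply_moves", "payload": {"increments": [[0,0,0,6,1],[0,0,0,6,1],[0,0,0,6,1],[0,0,0,6,1],[0,0,0,6,1],[0,0,0,6,1],[0,0,0,4,1],[0,0,0,0,1],[0,0,0,0,1]]}}

```text
clock: 5.25
position: [0.6585, -0.0155, 0.2136]
tcp_rot: [-0.363, -3.12, 0.001]
force: [-3.6, -2.5, 8.3]
grip_width: 0.0127
gripper_force: 43.9
```

```bash
python3 - <<'E'
from h import *
s=observe(); print(yaw(),s["position"],s["force"],s["torque"],s["q"][6])
E
```

```text
76.71818064092685 [ 0.65845118 -0.01545158  0.21359438] [-3.60294854 -2.49628964  8.33754893] [-0.41435881  0.75112736  0.07661351] 1.3081718295963358
```

>>> {"api": "apply_moves", "payload": {"increments": [[0,0,0,4,1],[0,0,0,3,1],[0,0,0,2,1],[0,0,0,0,1],[0,0,0,0,1]]}}

```text
clock: 5.75
position: [0.6584, -0.0156, 0.2136]
tcp_rot: [-0.119, -3.139, 0.001]
force: [-4.3, -2.4, 7.5]
grip_width: 0.0132
gripper_force: 47.3
```

```bash
python3 - <<'E'
from h import *
s=observe(); print(yaw(),s["position"],s["force"],s["torque"],s["q"][6],s["grip_width"])
E
```

```text
85.65921686583197 [ 0.65844794 -0.01560103  0.21359324] [-4.29630514 -2.35592088  7.4921076 ] [-0.50000311  0.71838072 -0.74973378] 1.4430553151252132 0.013182529077475427
```

The moment went to -0.75 N m at a yaw of 85.7°, where the stop was expected at about 83°, so the knob is at its end stop. I'll release it, rise and check the knob.

>>> {"api": "apply_moves", "payload": {"increments": [[0,0,0,0,0],[0,0,0,0,0],[0,0,0,0,0],[0,0,0,0,0],[0,0,2,0,0],[0,0,3,0,0],[0,0,3,0,0],[-1.2,0.2,1,-8.4,0],[-2,0.2,0,-8.4,0],[-2,0.2,0,-8.4,0],[-2,0.2,0,-8.4,0],[-2,0.2,0,-8.4,0],[-2.15,0.3,0,-8.4,0],[0,0,0,-8.4,0],[0,0,0,-8.4,0],[0,0,0,-8.4,0],[0,0,0,-8.4,0],[0,0,0,-8.4,0],[0,0,0,0,0]]}}

```text
clock: 7.65
position: [0.5452, -0.0016, 0.3033]
tcp_rot: [2.349, 2.086, -0.0]
force: [0.4, -0.1, 0.2]
grip_width: 0.0853
gripper_force: 0.0
```

```bash
python3 - <<'E'
from h import *
np.set_printoptions(precision=4,suppress=True)
s=observe(); print(s["clock"],s["position"],yaw(),s["q"],s["force"])
m=camera_model("wrist"); pic,d=snapshot("wrist"); save("w2.png",pic)
for n in ("vent_knob_grip","lid_handle"): print(n,[(round(r["p"],2),c2w("wrist",r["location"],m)) for r in spotter.mark_of("wrist",n)[:2]])
P=cloud("wrist",d,m); hsv=cv2.cvtColor(pic,cv2.COLOR_RGB2HSV)
x,y,z=P[...,0],P[...,1],P[...,2]
red=((hsv[...,0]<8)|(hsv[...,0]>172))&(hsv[...,1]>130)&(d>0)&(np.abs(x-.658)<.04)
b=red&(z>.216)&(np.abs(y+.016)<.04)
if b.sum()>10: fit("bar",P,b)
h=(z>.216)&(z<.235)&(np.abs(x-.545)<.03)&(np.abs(y)<.06)&(hsv[...,1]<60)
fit("handle",P,h)
E
```

```text
7.65 [ 0.5452 -0.0016  0.3033] -6.80298843557707 [-0.3901  0.3457  0.3764  1.7478 -0.1419  1.0748 -0.0849] [ 0.3629 -0.0836  0.2383]
vent_knob_grip [(0.86, array([ 0.6587, -0.0161,  0.2169]))]
lid_handle [(0.73, array([ 0.5493, -0.0031,  0.2146]))]
bar 1411 ((659.5927124023438, -14.026053428649902), (13.839356422424316, 41.8519172668457), 84.09464263916016) z [0.218  0.2244 0.2257] mean [ 0.6588 -0.0129]
handle 2913 ((546.0758056640625, -0.8681449890136719), (100.67900085449219, 13.748466491699219), 82.89049530029297) z [0.2203 0.2242 0.226 ] mean [0.5463 0.0029]
```

View pics/w2.png

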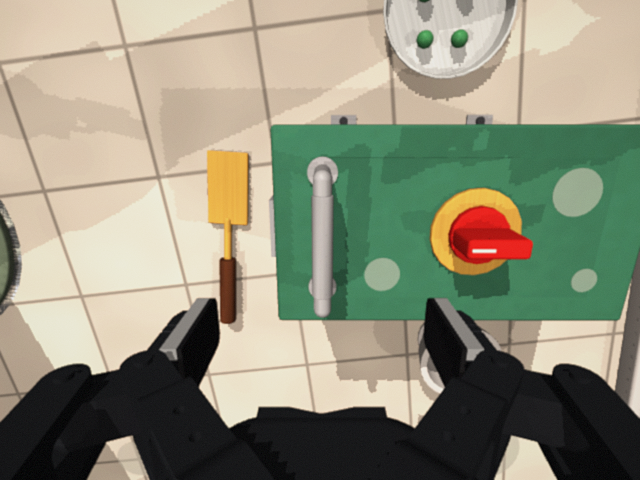

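The knob bar (490,245) now lies along the tin, at its stop. The handle (322,240) is centred between the jaws. I'll go down and grip it.

>>> {"api": "apply_moves", "payload": {"increments": [[0.05,0,-2,0,0],[0,0,-2.5,0,0],[0,0,-2.5,0,0],[0,0,-1.5,0,0],[0,0,-1.0,0,0],[0,0,0,0,0],[0,0,0,0,1],[0,0,0,0,1],[0,0,0,0,1],[0,0,0,0,1],[0,0,0,0,1],[0,0,0,0,1],[0,0,0,0,1],[0,0,0,0,1]], "newtons": 70}}

```text
clock: 9.2
position: [0.5456, -0.0017, 0.2084]
tcp_rot: [-2.346, -2.089, 0.0]
force: [-2.8, 1.2, 5.1]
grip_width: 0.0118
gripper_force: 68.2
```

>>> {"api": "apply_moves", "payload": {"increments": [[0.02,0,0.1,0,1],[0.02,0,0.1,0,1],[0.02,0,0.1,0,1],[0.02,0,0.1,0,1],[0.03,0,0.1,0,1],[0,0,0,0,1]]}}

```text
clock: 9.8
position: [0.5465, -0.0018, 0.2131]
tcp_rot: [-2.346, -2.088, 0.001]
force: [0.2, -0.5, -16.7]
grip_width: 0.0118
gripper_force: 68.2
```

>>> {"api": "apply_moves", "payload": {"increments": [[0.04,0,0.15,0,1],[0.04,0,0.15,0,1],[0.04,-0.01,0.15,0,1],[0.04,-0.01,0.15,0,1],[0.04,0,0.15,0,1],[0.04,-0.01,0.15,0,1],[0.04,-0.01,0.15,0,1],[0.04,0,0.15,0,1],[0.04,-0.01,0.15,0,1],[0.04,-0.01,0.15,0,1],[0.05,0,0.15,0,1],[0.05,-0.01,0.15,0,1],[0.05,-0.01,0.15,0,1],[0,0,0.1,0,1],[0,0,0,0,1],[0,0,0,0,1]]}}

```text
clock: 11.4
position: [0.5524, -0.0025, 0.234]
tcp_rot: [2.347, 2.089, 0.001]
force: [-4.2, -0.4, -8.0]
grip_width: 0.0117
gripper_force: 68.8
```

```bash
python3 - <<'E'
from h import *
np.set_printoptions(precision=4,suppress=True)
s=observe(); print(s["clock"],s["position"],yaw(),s["force"],s["grip_width"])
pic,d=snapshot("scene"); save("s3.png",pic)
m=camera_model("scene"); P=cloud("scene",d,m)
hsv=cv2.cvtColor(pic,cv2.COLOR_RGB2HSV); T=np.radians(-6.9); O=np.array([.788,-.0325])
r=P[...,:2]-O; X=r@[np.cos(T),np.sin(T)]; Y=r@[-np.sin(T),np.cos(T)]; Z=P[...,2]
g=(d>0)&(hsv[...,0]>60)&(hsv[...,0]<95)&(hsv[...,1]>70)&(X<-.01)&(X>-.28)&(np.abs(Y)<.07)&(Z>.17)
A=np.c_[X[g],np.ones(g.sum())]; c=np.linalg.lstsq(A,Z[g],rcond=None)[0]
res=Z[g]-A@c; k=np.abs(res)<.004; c=np.linalg.lstsq(A[k],Z[g][k],rcond=None)[0]
print("lid angle",np.arctan(-c[0]),"z at hinge",c[1],g.sum(),k.sum())
for n in ("bead_tray","mortar","paddle","vent_knob_grip"): print(n,[(round(q["p"],2),c2w("scene",q["location"],m)) for q in spotter.mark_of("scene",n)[:1]])
E
```

```text
11.4 [ 0.5524 -0.0025  0.234 ] -6.659584713834181 [-4.229  -0.3857 -8.0442] 0.011721233976091986
lid angle 0.10026053577317348 z at hinge 0.1815810383345681 5961 5919
bead_tray [(0.64, array([ 0.7047,  0.1754, -0.0021]))]
mortar [(0.65, array([ 0.6924, -0.2286, -0.0032]))]
paddle [(0.56, array([ 0.4218, -0.0487, -0.0052]))]
vent_knob_grip [(0.57, array([ 0.6664, -0.0185,  0.2294]))]
```

View pics/s3.png

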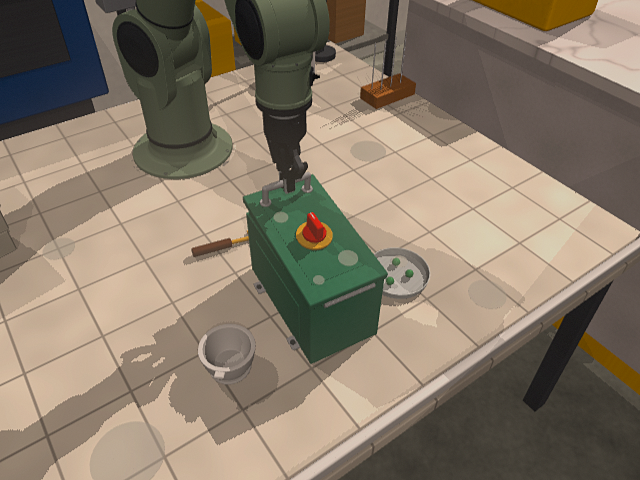

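The scene view shows the bar still gripped at (290,185), the lid tilted about 0.10 rad and the knob along the tin. The mortar, tray and paddle have not moved. I'll let it settle and hand in.

>>> {"api": "apply_moves", "payload": {"increments": [[0,0,0,0,1],[0,0,0,0,1],[0,0,0,0,1],[0,0,0,0,1],[0,0,0,0,1]]}}

```text
clock: 12.15
position: [0.5523, -0.0025, 0.2338]
tcp_rot: [2.347, 2.089, 0.0]
force: [-2.8, 0.9, -8.7]
grip_width: 0.0113
gripper_force: 68.8
```

```bash
python3 -c "
from h import *
s=observe(); print(s['position'],s['force'],s['grip_width']); print(order.close_job())"
```

```text
[ 0.5523357  -0.00248293  0.23379025] [-2.79830434  0.87717046 -8.74283236] 0.011288215623317882
the job is handed in; nothing more can be done
None
```

I turned the vent knob anticlockwise to its end stop, then broke the seal and handed the job in with the bar still gripped and the lid steady at about 0.10 rad (front edge about 2.8–3 cm open); the mortar, bead tray and paddle were not moved.

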